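# Load the top well plate from the stack onto the reader tray

## Task

Slide the top well plate sideways off the stack and onto the low metal loading tray beside it, leaving the two plates below where they are; do not lift or tip it. Push it home against the tray's long end stop, then along the stop until it is home against the side fence too, each time with a light steady push of about 6 N held for half a second, and never more than 12 N. Leave the plate lying flat and square in that corner, move clear of it, and leave the other things on the bench alone.

Things in the scene. Friction and masses are not known exactly. Their poses are not given: they have to be found in the camera images.
- plate_top_c (a point): centre (half-way up) of the top well plate of the stack of three: white plastic, 128 mm (its x) by 86 mm (its y) by 15 mm high, about 0.12 kg, plain flat, smooth and slippery vertical sides and underside (friction about 0.3), 24 grey wells drawn on a flat top. Too wide to grasp. It starts with its underside 30 mm above the bench, and must be moved in the tray's +y direction.
- plate_mid_c (a point): centre of the middle well plate, same shape, loose, directly under the top one (its top face is 30 mm above the bench)
- plate_low_c (a point): centre of the bottom well plate, same shape, loose, on the bench
- tray: fixed loading tray, origin on the bench below its middle. Flat aluminium deck, top 28 mm above the bench (2 mm below the underside of the top plate), reaching from -95 to +105 mm in its x and -65 to +65 mm in its y. The stack stands 2 to 20 mm off its -y edge, turned by up to 0.08 rad relative to it. Only two rigid steel bars, 12 mm high, stand above the deck.
- stop_band (a point): point fixed on the deck (tray x 5, y 44 mm) marking where the END STOP is clamped: a bar 110 mm along the tray's x, 12 mm thick and high, centred here in x. Its face towards -y, which the plate meets, lies up to 8 mm either side of this point in y, anew each time, not measured: see or feel it. Plate home: centre 43 mm short of that face.
- fence_band (a point): point fixed on the deck (tray x 85, y -12 mm) marking where the SIDE FENCE is clamped: a bar 80 mm along the tray's y, 12 mm thick and high, centred here in y. Its face towards -x, which the plate meets, lies up to 9 mm either side of this point in x, anew each time, not measured: see or feel it. Plate home: centre 64 mm short of that face.
- tip_box: bystander: pipette tip box, 80 x 115 mm, 57 mm high, origin under its middle
- bottle: bystander: reagent bottle, 52 mm across, 110 mm high, origin under its middle
- tube_rack: bystander: small tube rack, 110 x 50 mm, 46 mm high, on the bench behind the stack (tray's -y side), origin under its middle
Things that resemble listed ones, but are neither listed nor needed, are in the scene too. Leave any blue or turquoise look-alike of the part that bears plate_low_c alone.

How it is judged:
On the way, in this order (a step that is already met when the one before it is completed fails the run):
1. the top plate has been slid fully off the stack onto the tray's deck (y of plate_top_c in the frame of tray above -0.024 m), for 0.05 s.
2. it is pressed home against the end stop with more than 3 N for 0.2 s (contact force between plate_top and stop_c0 above 3 N and y of stop_c0 in the frame of plate_top_c below 0.0515 m), for 0.2 s.
3. still at the stop, it is pressed home against the side fence with more than 3 N for 0.2 s (contact force between plate_top and fence_c0 above 3 N and x of fence_c0 in the frame of plate_top_c below 0.0725 m and y of stop_c0 in the frame of plate_top_c below 0.0515 m), for 0.2 s.
At the end, for the whole second after the job is handed in: The top plate lies flat on the tray's deck (within 0.04 rad, on the deck within 3 mm), within 2.5 mm of the end stop and within 2.5 mm of the side fence, square to them within 0.03 rad, at rest; the middle and bottom plates are within 6 mm of where they started and within 0.06 rad of each other (x of fence_c0 in the frame of plate_top_c below 0.0725 m and y of stop_c0 in the frame of plate_top_c below 0.0515 m and angle between the x axis of plate_top_c and the x axis of tray, either way round below 0.03 rad and z of plate_top_c in the frame of tray below 0.0385 m and angle between plate_top_c's own z axis and vertical below 0.04 rad and linear speed of plate_top below 0.01 m/s and distance of each of plate_mid_c, plate_low_c from where it was at the start of the episode below 0.006 m and angle between the x axis of plate_mid_c and the x axis of plate_low_c, either way round below 0.06 rad); the robot touches nothing.
It fails at once if the plate is pushed against the end stop or the side fence with more than 12 N (contact force between plate_top and stop_c0 above 12 N or contact force between plate_top and fence_c0 above 12 N).
It fails at once if the robot pushes on the plate with more than 20 N (contact force between the arm and plate_top above 20 N).
It fails at once if a lower plate is shifted more than 6 mm (distance of any of plate_mid_c, plate_low_c from where it was at the start of the episode above 0.006 m).
It fails at once if the top plate is lifted more than 15 mm above its start or tipped more than 0.2 rad (height (world z) of plate_top_c above 0.0525 m or angle between plate_top_c's own z axis and vertical above 0.2 rad).
It fails at once if a bystander is moved more than 15 mm (distance of any of tip_box, bottle, tube_rack from where it was at the start of the episode above 0.015 m).
It also fails if it takes over 58 s, if anything falls off the work surface, if the arm or the gripper's body presses on something with over 40 N, if the wrist force passes 120 N, or if a joint passes its speed limit or range.

## Robot

A 6-joint arm with a two-finger parallel gripper is mounted at the origin on the work surface. World frame = base frame: x ahead of the robot, y to its left, z up, the work surface at z = 0. Lengths are in m, angles in rad, forces in N, time in s.
With the tool pointing down it reaches from about 0.25 to 0.725 m from the base axis. Payload 4 kg.
Tool frame: the origin (TCP) lies at the very end of the fingers, on their centre line; the grasp point (between the pads) lies 19 mm behind it; z points along the fingers, y is the direction in which the jaws open and shut (so a half turn about z gives the same grasp; the last joint's range is limited). The gripper opens to 85 mm and grips with 20 to 120 N. Pads are 22 mm wide; open, the fingers measure 114 mm over their backs; the gripper's body (76 mm by 85 mm) begins 54 mm behind the grasp point. The pads swing forward as they close: fully open they stand 13 mm farther back than shut.
Start: joints at [1.232, 0.241, 0.005, 1.335, 0, 1.571], TCP at [0.166, 0.472, 0.231] pointing down, gripper open.
Joint ranges: [-2.72, 2.72], [-1.05, 1.87], [-1.09, 1.28], [-1.99, 2.15], [-1.42, 1.44], [-3.14, 3.14]. Speed limits (rad/s): [2.79, 2.79, 3.14, 3.14, 3.14, 3.14].

## Interface

Orientations are given as [roll, pitch, yaw] about the fixed x, y, z axes, in that order (R = Rz(yaw) Ry(pitch) Rx(roll)).
In Python, from cell import * gives the robot as it stands.
- The arm moves only by the tool send_rows, never from a script. Its argument "steps" is a list of rows, each a list of 5 numbers: the shift along the tool's x, y, z in cm, then the turn about the tool's z in rad, then the finger opening in cm, from 0 to 8.54. A call has 1 to 8 rows; each row shifts and turns the commanded pose from where the row before left it, along the tool's axes as they then stand; what a row does not reach is not made up. A row lasts 1/10 s, in which the tool goes at most 50 mm and 8.59 degrees, less where a joint would pass 70% of its speed; a pose out of reach is approached as far as the arm can. A call is refused whole if a number of a shift passes 5 or a number of a turn 0.15, either way. A call with a gripper value outside its range is refused whole. The fingers move at their own pace and stop on an object; "force" is the grip in N (left out, the last holds). Time passes only in rows, so rows that do not move let the fingers close. It gives the time, the measured TCP pose, the force and the opening at its end, in the units of the state.
- get_obs(): the state, without advancing time (a new reading comes with each control period).
- grab_frame(name): name is "scene" or "top"; returns the picture (384x512x3 uint8, red, green, blue); there is no depth.
- camera_params(name): a dict with "mtx" (3x3 intrinsics, pixels), "origin" and "attitude" of the camera in the world. Camera axes: x right, y down, z forward; pixel columns grow to the right and rows downward; lengths in m; the calibration is good to about 2 mm. A picture is of the moment at which its call begins. camera_params takes no time and is no camera call.
- close_job(): hands the job in, once; it reports no verdict.
The state is a dict: "clock": time; "q": joint angles; "joint_vel": joint speeds; "joint_torque": joint torques, N m; "tcp_pos": TCP position; "tcp_rot": TCP orientation; "wrist_force": force on the tool from outside, world axes, zero at the start; "moment": the same for the moment, N m; "opening": finger opening in m.
Only numpy, scipy, OpenCV 4.12 (cv2) and the standard library are available. Lean on these libraries where they do the work, as an engineer would, in place of code of your own. Each camera call takes 0.05 s, during which the arm holds its last target.

## Working session

There is one attempt and no reset: what is moved stays moved. The work goes in short steps, Python scripts to look and compute and a tool call to move; the robot and the scene stay as the last step left them, time stands still between calls to the robot, and variables do not carry over. Pictures are saved under pics/ and viewed, and the job is handed in when it is done.

Besides the shell and the picture viewer there is one more tool, called after "Emit:" as name(argument=value, ...), one argument or row to a line, values as JSON. send_rows: Moves the arm, as the interface text tells. Its arguments: {"type":"object","properties":{"steps":{"type":"array","items":{"type":"array","items":{"type":"number"}}},"force":{"type":"number"}},"required":["steps"]}

```bash
ls; mkdir -p pics
python3 - <<'E'
from cell import *
import cv2
o=get_obs(); print(o)
for n in("scene","top"):
    p=camera_params(n); print(n,p)
    cv2.imwrite(f"pics/{n}0.png",cv2.cvtColor(grab_frame(n),cv2.COLOR_RGB2BGR))
E
```

```text
pics
{'clock': 0.0, 'q': array([ 1.23197240e+00,  2.41437588e-01,  3.70958272e-03,  1.33521461e+00,
       -1.04513002e-05,  1.57081466e+00]), 'joint_vel': array([ 2.00130790e-03,  1.62155317e-03,  3.55481066e-07, -4.53491531e-04,
        7.05290441e-04, -1.71806127e-03]), 'joint_torque': array([ 7.65243094e-04, -3.72314107e+01,  2.52408886e+01,  1.69058604e-02,
        3.89677325e-06, -6.77395590e-06]), 'tcp_pos': array([0.1659774 , 0.47096299, 0.2303951 ]), 'tcp_rot': array([-3.13944637e+00,  1.04906284e-05,  2.80275041e+00]), 'wrist_force': array([-0.02364356,  0.48371458, -0.90204981]), 'moment': array([-0.00500585,  0.03079224, -0.04557746]), 'opening': 0.08502249721016955}
scene {'mtx': array([[418.38863486,   0.        , 257.06454735],
       [  0.        , 418.38863486, 182.60201598],
       [  0.        ,   0.        ,   1.        ]]), 'origin': array([1.03471814, 0.30169447, 0.65741887]), 'attitude': array([-2.43079849,  0.01865334,  2.16548518])}
top {'mtx': array([[489.45871076,   0.        , 258.3602014 ],
       [  0.        , 489.45871076, 188.37245515],
       [  0.        ,   0.        ,   1.        ]]), 'origin': array([0.4248448 , 0.0297605 , 1.05390523]), 'attitude': array([-2.94925139, -0.03523874, -1.54863717])}
```

View pics/scene0.png

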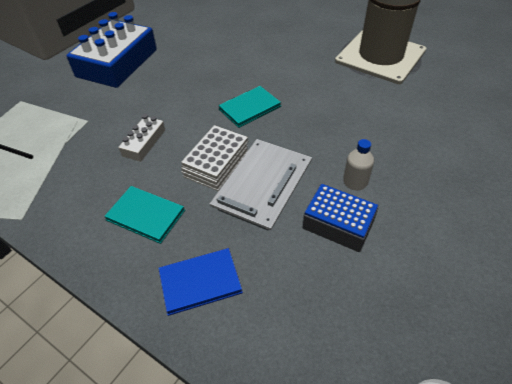

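View pics/top0.png

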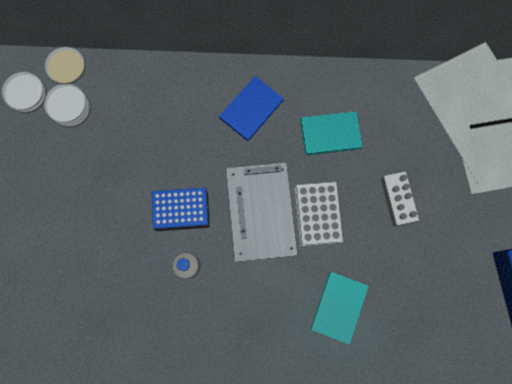

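The top view shows the white stack at about (320,213), the tray at (262,212), the stop bar at (240,213) and the fence bar at (263,170). The tube rack is at (400,198). Tray +y points left in the image and tray +x points up. I'll enlarge it next.

```bash
cat > h.py <<'E'
import numpy as np, cv2
from scipy.spatial.transform import Rotation as Ro
from cell import *
def cam(n):
    p=camera_params(n); return p['mtx'],np.array(p['origin']),Ro.from_euler('xyz',p['attitude']).as_matrix()
def ray(n,uv,z):
    K,o,R=cam(n); uv=np.atleast_2d(np.array(uv,float))
    d=(R@np.linalg.inv(K)@np.c_[uv,np.ones(len(uv))].T).T
    return o+d*((z-o[2])/d[:,2])[:,None]
def proj(n,P):
    K,o,R=cam(n); c=(np.atleast_2d(P)-o)@R; q=(K@c.T).T; return q[:,:2]/q[:,2:]
E
python3 - <<'E'
from h import *
t=cv2.imread('pics/top0.png'); c=t[140:280,200:360]; cv2.imwrite('pics/topz.png',cv2.resize(c,None,fx=4.0,fy=4.0,interpolation=cv2.INTER_CUBIC))
t=cv2.imread('pics/scene0.png'); c=t[110:240,160:340]; cv2.imwrite('pics/scenez.png',cv2.resize(c,None,fx=4.0,fy=4.0,interpolation=cv2.INTER_CUBIC))
print(proj('top',[[0.166,.472,.231],[0,0,0]]),proj('scene',[[0.166,.472,.231],[0,0,0]]))
E
```

```text
[[-55.10838006 450.53771093]
 [249.73190336 506.23328042]] [[625.67034119  65.16961199]
 [380.10751798  55.67867671]]
```

View pics/topz.png

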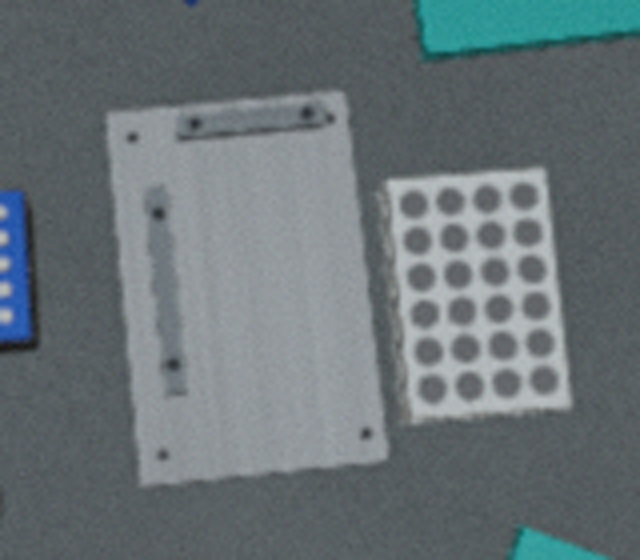

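View pics/scenez.png

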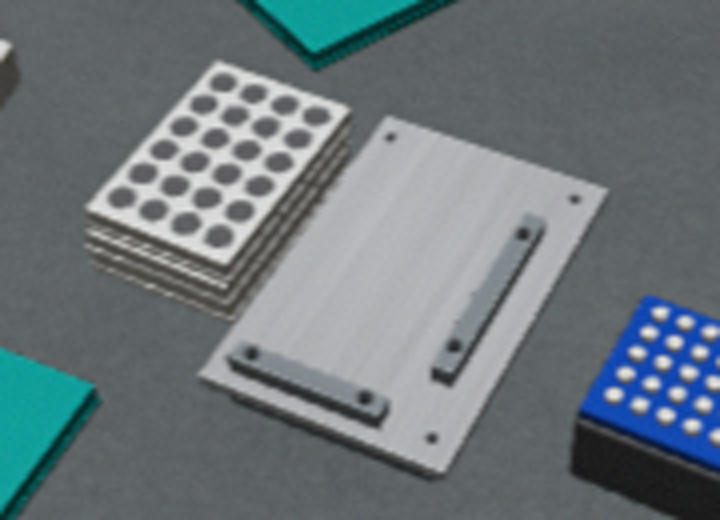

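Run:
```python
from h import *
t=cv2.imread('pics/top0.png')
g=cv2.cvtColor(t,cv2.COLOR_BGR2GRAY); hsv=cv2.cvtColor(t,cv2.COLOR_BGR2HSV)
print(g[150:280:6,205:360:6])
def rect(mask,lo,hi):
    m=np.zeros_like(mask); m[lo[1]:hi[1],lo[0]:hi[0]]=mask[lo[1]:hi[1],lo[0]:hi[0]]
    cs,_=cv2.findContours(m,cv2.RETR_EXTERNAL,cv2.CHAIN_APPROX_NONE); c=max(cs,key=cv2.contourArea)
    return cv2.minAreaRect(c),cv2.boxPoints(cv2.minAreaRect(c)),cv2.contourArea(c)
def fit(name,uv,z):
    P=ray('top',uv,z)[:,:2]; print(name,'centre',P.mean(0)); 
    for i in range(4):
        e=P[(i+1)%4]-P[i]; print('  ',P[i],np.linalg.norm(e),np.arctan2(e[1],e[0]))
big=((g>130)*255).astype(np.uint8)
r=rect(((g>165)*255).astype(np.uint8),(294,178),(350,250)); print(r[0]); fit('plate',r[1],.045)
r=rect(((g>115)*255).astype(np.uint8),(222,155),(299,268)); print(r[0]); fit('tray',r[1],.028)
Z=lambda L:[[200+u/4-.375,140+v/4-.375] for u,v in L]
fit('plate man',Z([(388,180),(545,169),(571,408),(412,418)]),.045)
fit('tray man',Z([(106,113),(345,92),(388,460),(141,486)]),.028)
```

```text
[[ 94  85  85  90  92  94  93  91  96  91  86  90  88  89  83  89  88 126
  125 121 110 102  64  71  78  88]
 [ 96  92  86  85  87  93  95  89  89  88  81  85  86  91  93  94  93  94
   88  90  90  87  90  86  84  93]
 [ 94  95  93  88  91  93  92  84  92  90  88  86  85 111  92  90  90  89
   89  89  83  91  91  89  87  90]
 [ 93  91  96  90 139 146 152 135 132 116 115 118  61 127  87  91  94  90
   89  93  89  86  88  87  86  95]
 [ 85  85  96  88 148 145 152  82 110 141 145 146 157 151  91  93  93  90
   91  89  84  89  90  93  91  90]
 [ 90  94  88  91 151 149 151 148 148 146 153 149 148 154  91  90  92  95
   89  88  91  90  87  85  93  92]
 [ 84  92  90  91 149 148 140 154 147 150 154 150 147 152 107 110 182 183
  168 167 180 110 104  95  89  89]
 [ 71  87  90  93 145 145 116 150 153 151 150 146 148 151 135 128 103 164
  106 146 174 140 133  82  89  93]
 [ 79  91  84  89 136 155 117 154 153 149 151 156 152 147 147 114 132 148
  102 127 113 106 172  89  91  91]
 [ 82  89  87  89 104 157 117 152 153 153 150 149 154 152 152  97 183 185
  170 187 156 117 180  90  95  91]
 [ 85  92 
[... 2042 characters left out ...]
7253947
   [0.47011411 0.04375391] 0.2000835396892256 0.13712270882693514
plate man centre [ 0.57406412 -0.13017029]
   [ 0.63258952 -0.08203417] 0.08379514927619432 -1.4704896902204505
   [ 0.64098064 -0.16540812] 0.1266448817331441 -3.0428244555267727
   [ 0.51495298 -0.17789628] 0.08286876661232676 1.658028413989021
   [ 0.50773333 -0.09534261] 0.12556346347367878 0.1061891956303671
tray man centre [ 0.57744808 -0.00839604]
   [0.66837216 0.06832056] 0.1295081551466169 -1.4500378423154725
   [ 0.68397339 -0.06024446] 0.19855499573344235 -3.0166570519488376
   [ 0.48696599 -0.08498657] 0.12936752349726263 1.6985731549994387
   [0.47048077 0.04332631] 0.19946357599599734 0.12563760438236837
```

Run:
```python
from h import *
t=cv2.imread('pics/top0.png'); g=cv2.cvtColor(t,cv2.COLOR_BGR2GRAY).astype(float)
psi=.125; T=np.array([.5776,-.0083]); ex=np.array([np.cos(psi),np.sin(psi)]); ey=np.array([-ex[1],ex[0]])
# tray centre from deck: mid of deck is at tray x=+5mm
O=T-.005*ex; print('tray origin',O)
def prof(xs,ys,z):
    G=np.array([O+x*ex+y*ey for y in ys for x in xs]); uv=proj('top',np.c_[G,np.full(len(G),z)])
    return cv2.remap(g.astype(np.float32),uv[:,0].astype(np.float32).reshape(1,-1),uv[:,1].astype(np.float32).reshape(1,-1),cv2.INTER_LINEAR).reshape(len(ys),len(xs))
ys=np.arange(.025,.068,.002)
for s in ((-.04,-.02),(0,.02),(.03,.05)):
    print('stop x',s,list(zip((ys*1000).astype(int),prof(np.linspace(*s,9),ys,.04).mean(1).astype(int))))
xs=np.arange(.064,.112,.002)
for s in ((-.04,-.025),(-.015,.0),(.01,.02)):
    print('fence y',s,list(zip((xs*1000).round().astype(int),prof(xs,np.linspace(*s,9),.028).mean(0).astype(int))))
print('rack', ray('top',[[387,178],[394,225],[416,218],[408,173]],.046))
P=np.array([.5743,-.1301]); print('plate in tray',(P-O)@ex,(P-O)@ey)
```

```text
tray origin [ 0.57263901 -0.00892337]
stop x (-0.04, -0.02) [(np.int64(25), np.int64(153)), (np.int64(27), np.int64(151)), (np.int64(29), np.int64(148)), (np.int64(31), np.int64(150)), (np.int64(33), np.int64(151)), (np.int64(35), np.int64(144)), (np.int64(37), np.int64(129)), (np.int64(39), np.int64(113)), (np.int64(41), np.int64(102)), (np.int64(43), np.int64(101)), (np.int64(45), np.int64(108)), (np.int64(47), np.int64(121)), (np.int64(49), np.int64(137)), (np.int64(51), np.int64(148)), (np.int64(53), np.int64(151)), (np.int64(55), np.int64(151)), (np.int64(57), np.int64(150)), (np.int64(59), np.int64(150)), (np.int64(61), np.int64(152)), (np.int64(63), np.int64(147)), (np.int64(65), np.int64(119)), (np.int64(67), np.int64(96))]
stop x (0, 0.02) [(np.int64(25), np.int64(154)), (np.int64(27), np.int64(153)), (np.int64(29), np.int64(151)), (np.int64(31), np.int64(151)), (np.int64(33), np.int64(152)), (np.int64(35), np.int64(144)), (np.int64(37), np.int64(130)), (np.int64(39), np.int64(122)), (np.int64(41), np.int64(118)), (np.int64(43), np.int64(116)), (np.int64(45), np.int64(117)),
[... 2871 characters left out ...]
p.int64(148)), (np.int64(82), np.int64(149)), (np.int64(84), np.int64(139)), (np.int64(86), np.int64(105)), (np.int64(88), np.int64(103)), (np.int64(90), np.int64(108)), (np.int64(92), np.int64(100)), (np.int64(94), np.int64(89)), (np.int64(96), np.int64(93)), (np.int64(98), np.int64(113)), (np.int64(100), np.int64(133)), (np.int64(102), np.int64(143)), (np.int64(104), np.int64(133)), (np.int64(106), np.int64(105)), (np.int64(108), np.int64(88)), (np.int64(110), np.int64(86))]
rack [[ 0.65242529 -0.27473015  0.046     ]
 [ 0.55226929 -0.28662928  0.046     ]
 [ 0.56826681 -0.33373501  0.046     ]
 [ 0.66471341 -0.32033111  0.046     ]]
plate in tray -0.013459634828177467 -0.12043824924836102
```

The plate is at tray (-13, -120) mm and the stop face is at tray y≈37 mm. The fence face is at tray x≈85 mm, so home is about (21, -6). I'll move over behind the stack with the fingers closed.

Emit:
send_rows(
  steps=[
    [-3.42, -2.77, 0, 0, 0],
    [-3.42, -2.77, 0, 0, 0],
    [-3.42, -2.77, 0, 0, 0],
    [-3.42, -2.77, 0, 0, 0],
    [-3.42, -2.77, 0, 0, 0],
    [-3.42, -2.77, 0, 0, 0],
    [-3.42, -2.77, 0, 0, 0],
    [-3.42, -2.77, 0, 0, 0],
  ],
  force=40,
)

```text
clock: 0.9
tcp_pos: [0.3509, 0.1699, 0.2311]
tcp_rot: [-3.142, -0.0, 2.803]
wrist_force: [0.9, 0.2, 0.1]
opening: -0.0001
```

Emit:
send_rows(
  steps=[
    [-3.42, -2.77, 0, 0, 0],
    [-3.42, -2.77, 0, 0, 0],
    [-3.42, -2.77, 0, 0, 0],
    [-3.42, -2.77, 0, 0, 0],
    [-3.42, -2.77, 0, 0, 0],
    [-3.42, -2.77, 0, 0, 0],
    [-3.42, -2.77, 0, 0, 0],
    [-3.42, -2.77, 0, 0, 0],
  ],
)

```text
clock: 1.7
tcp_pos: [0.5353, -0.13, 0.2308]
tcp_rot: [3.142, -0.001, 2.802]
wrist_force: [1.4, 0.5, 0.5]
opening: 0.0001
```

Emit:
send_rows(
  steps=[
    [-3.42, -2.77, 0, 0, 0],
    [-3.42, -2.77, 0, 0, 0],
    [0, 0, 0, 0, 0],
    [0, 0, 0, 0, 0],
  ],
)

```text
clock: 2.1
tcp_pos: [0.5806, -0.2039, 0.2296]
tcp_rot: [3.141, -0.003, 2.801]
wrist_force: [0.1, -0.0, 0.7]
opening: -0.0001
```

Emit:
send_rows(
  steps=[
    [0, 0, 0, 0.1415, 0],
    [0, 0, 0, 0.1415, 0],
    [0, 0, 0, 0.1415, 0],
    [0, 0, 0, 0.1415, 0],
    [0, 0, 0, 0.1415, 0],
    [0, 0, 0, 0.1415, 0],
    [0, 0, 0, 0.1415, 0],
    [0, 0, 0, 0.1415, 0],
  ],
)

```text
clock: 2.9
tcp_pos: [0.5803, -0.2014, 0.2319]
tcp_rot: [-3.141, -0.0, 1.667]
wrist_force: [0.4, -0.1, 0.7]
opening: -0.0002
```

Emit:
send_rows(
  steps=[
    [0, 0, 0, 0, 0],
    [0, 0, 0, 0, 0],
    [0, 0, 0, 0, 0],
  ],
)

```text
clock: 3.2
tcp_pos: [0.5809, -0.2026, 0.2316]
tcp_rot: [3.141, -0.0, 1.674]
wrist_force: [0.2, 0.4, 0.5]
opening: 0.0002
```

Emit:
send_rows(
  steps=[
    [0, 0, 3.8, 0, 0],
    [0, 0, 3.8, 0, 0],
    [0, 0, 3.8, 0, 0],
    [0, 0, 3.8, 0, 0],
    [0, 0, 0, 0, 0],
    [0, 0, 0, 0, 0],
  ],
)

```text
clock: 3.8
tcp_pos: [0.5807, -0.2031, 0.0794]
tcp_rot: [-3.14, -0.001, 1.672]
wrist_force: [0.1, -0.1, 1.1]
opening: 0.0002
```

Run:
```python
from h import *
for n in("scene","top"):
    t=cv2.cvtColor(grab_frame(n),cv2.COLOR_RGB2BGR); cv2.imwrite(f"pics/{n}1.png",t)
t=cv2.imread('pics/scene1.png'); cv2.imwrite('pics/s1z.png',cv2.resize(t[60:260,100:360],None,fx=3,fy=3,interpolation=cv2.INTER_CUBIC)[:600,:780])
o=get_obs();print(o['tcp_pos'],proj('scene',o['tcp_pos']),o['wrist_force'])
```

```text
[ 0.58288728 -0.20384877  0.08197354] [[182.36632698 124.28861078]] [-0.69835774 -0.64610431 -0.5432146 ]
```

View pics/s1z.png

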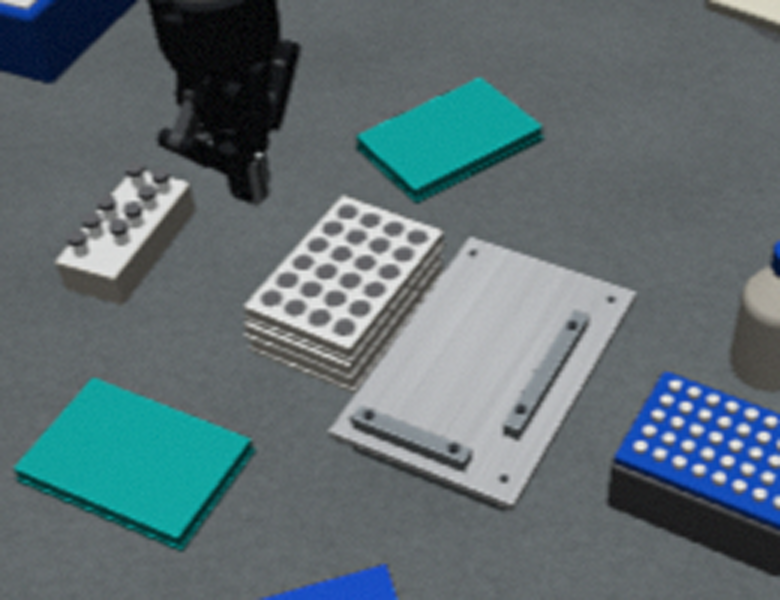

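The fingers are over the gap behind the stack, with the tip at zoom (247,193) as predicted. The plates are undisturbed. I'll descend, then approach slowly.

Emit:
send_rows(
  steps=[
    [0, 0, 2.2, 0, 0],
    [0, 0, 2.2, 0, 0],
    [0, 0, 0, 0, 0],
    [0, 0, 0, 0, 0],
    [0, 0, 0, 0, 0],
  ],
)

```text
clock: 4.4
tcp_pos: [0.5828, -0.2039, 0.0378]
tcp_rot: [3.138, 0.002, 1.671]
wrist_force: [0.3, -0.5, 0.3]
opening: -0.0005
```

Run:
```python
from h import *
o=get_obs();print(o['tcp_pos'],o['tcp_rot'],o['wrist_force'])
```

```text
[ 0.58283218 -0.20388076  0.03780685] [3.13772486e+00 1.76184180e-03 1.67087652e+00] [ 0.27154526 -0.47567404  0.33250595]
```

Emit:
send_rows(
  steps=[
    [0.4, 0, 0, 0, 0],
    [0.4, 0, 0, 0, 0],
    [0.4, 0, 0, 0, 0],
    [0.2, 0, 0, 0, 0],
    [0.2, 0, 0, 0, 0],
  ],
)

```text
clock: 4.9
tcp_pos: [0.5794, -0.187, 0.0353]
tcp_rot: [-3.142, 0.0, 1.671]
wrist_force: [-0.4, 0.7, -1.6]
opening: 0.0002
```

Emit:
send_rows(
  steps=[
    [0.2, 0, 0, 0, 0],
    [0.2, 0, 0, 0, 0],
    [0.2, 0, 0, 0, 0],
    [0.2, 0, 0, 0, 0],
    [0.2, 0, 0, 0, 0],
    [0.3, 0, 0, 0, 0],
    [0.3, 0, 0, 0, 0],
    [0.3, 0, 0, 0, 0],
  ],
)

```text
clock: 5.7
tcp_pos: [0.5775, -0.1682, 0.0353]
tcp_rot: [-3.142, -0.0, 1.671]
wrist_force: [0.5, 0.2, -0.1]
opening: 0.0002
```

Run:
```python
from h import *
for n in("scene","top"):
    t=cv2.cvtColor(grab_frame(n),cv2.COLOR_RGB2BGR); cv2.imwrite(f"pics/{n}2.png",t)
t=cv2.imread('pics/scene2.png'); cv2.imwrite('pics/s2z.png',cv2.resize(t[80:250,130:350],None,fx=3.5,fy=3.5,interpolation=cv2.INTER_CUBIC)[:600,:780])
```

```text
(no output)
```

View pics/s2z.png

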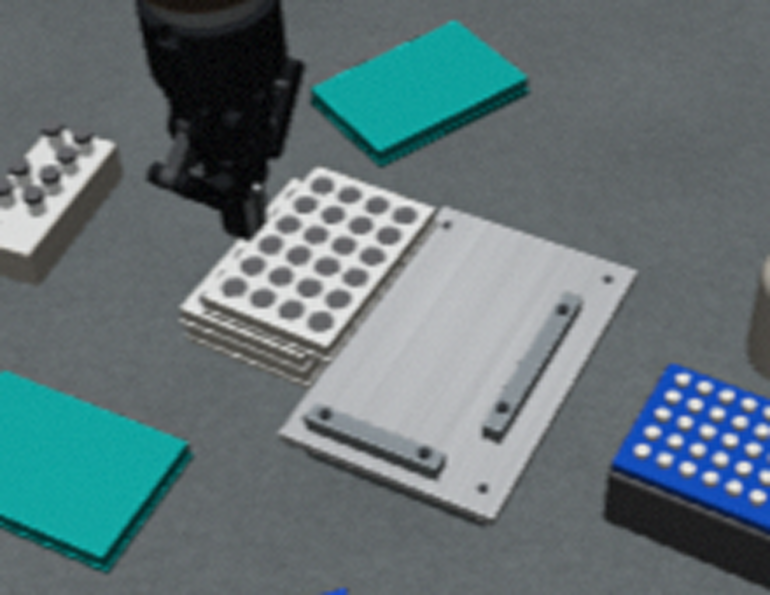

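The top plate is sliding by itself. It has moved about 15 mm, it is straight, and the two plates below are still in place. I'll continue, turning 0.025 rad to the tray's heading.

Emit:
send_rows(
  steps=[
    [0.4, 0, 0, 0, 0],
    [0.5, 0, 0, -0.005, 0],
    [0.5, 0, 0, -0.005, 0],
    [0.5, 0, 0, -0.005, 0],
    [0.5, 0, 0, -0.005, 0],
    [0.5, 0, 0, -0.005, 0],
    [0.5, 0, 0, 0, 0],
    [0.5, 0, 0, 0, 0],
  ],
)

```text
clock: 6.6
tcp_pos: [0.573, -0.1292, 0.0352]
tcp_rot: [-3.141, -0.0, 1.696]
wrist_force: [-0.1, 0.3, -0.4]
opening: -0.0003
```

Emit:
send_rows(
  steps=[
    [0.5, 0, 0, 0, 0],
    [0.5, 0, 0, 0, 0],
    [0.5, 0, 0, 0, 0],
    [0.4, 0, 0, 0, 0],
    [0.4, 0, 0, 0, 0],
    [0.3, 0, 0, 0, 0],
    [0.3, 0, 0, 0, 0],
    [0.2, 0, 0, 0, 0],
  ],
)

```text
clock: 7.4
tcp_pos: [0.5693, -0.0987, 0.0353]
tcp_rot: [3.142, 0.0, 1.696]
wrist_force: [-0.4, -0.0, 0.5]
opening: -0.0
```

Run:
```python
from h import *
for n in("scene","top"):
    t=cv2.cvtColor(grab_frame(n),cv2.COLOR_RGB2BGR); cv2.imwrite(f"pics/{n}3.png",t)
a=cv2.resize(cv2.imread('pics/scene3.png')[90:250,160:330],(399,376),interpolation=cv2.INTER_CUBIC)
b=cv2.resize(cv2.imread('pics/top3.png')[140:280,210:355],(389,376),interpolation=cv2.INTER_CUBIC)
cv2.imwrite('pics/z3.png',np.hstack([a,b]))
o=get_obs();print(o['tcp_pos'],o['wrist_force'])
```

```text
[ 0.56929031 -0.09863884  0.03531526] [-0.38548127  0.70922387  0.19259567]
```

View pics/z3.png

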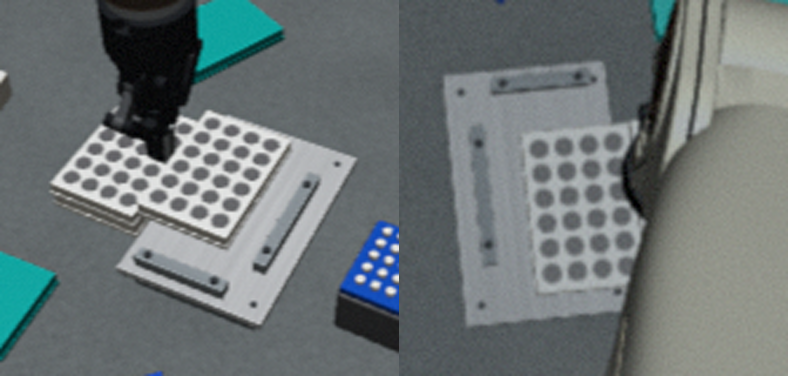

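The plate is about 75 mm along and square, and the middle plate is still in place. The front edge is about 28 mm from the stop. I'll continue, then slow down.

Emit:
send_rows(
  steps=[
    [0.3, 0, 0, 0, 0],
    [0.4, 0, 0, 0, 0],
    [0.4, 0, 0, 0, 0],
    [0.4, 0, 0, 0, 0],
    [0.2, 0, 0, 0, 0],
    [0.2, 0, 0, 0, 0],
    [0.1, 0, 0, 0, 0],
    [0.1, 0, 0, 0, 0],
  ],
)

```text
clock: 8.3
tcp_pos: [0.5667, -0.078, 0.0353]
tcp_rot: [3.141, 0.0, 1.696]
wrist_force: [0.2, -0.5, -0.0]
opening: 0.0002
```

```bash
cat > cap.py <<'E'
from h import *
import sys
k=sys.argv[1]
for n in("scene","top"):
    t=cv2.cvtColor(grab_frame(n),cv2.COLOR_RGB2BGR); cv2.imwrite(f"pics/{n}{k}.png",t)
a=cv2.resize(cv2.imread(f'pics/scene{k}.png')[90:250,160:330],(399,376),interpolation=cv2.INTER_CUBIC)
b=cv2.resize(cv2.imread(f'pics/top{k}.png')[140:280,210:355],(389,376),interpolation=cv2.INTER_CUBIC)
cv2.imwrite(f'pics/z{k}.png',np.hstack([a,b]))
O=np.array([.5726,-.0089]);c,s=np.cos(.125),np.sin(.125)
o=get_obs();d=o['tcp_pos'][:2]-O
print(o['clock'],o['tcp_pos'],'tray',d@[c,s],d@[-s,c],'F tray',o['wrist_force'][:2]@[c,s],o['wrist_force'][:2]@[-s,c],o['wrist_force'][2])
E
python3 cap.py 4
```

```text
8.4 [ 0.56668603 -0.07795244  0.03530327] tray -0.014476923480907176 -0.0677763479315831 F tray 0.5383001657161108 -0.7039411294217353 -0.7170584877583059
```

View pics/z4.png

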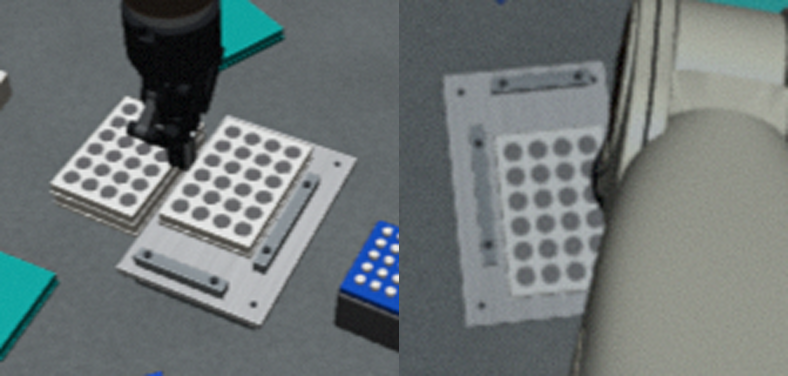

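The plate is fully off the stack and square, about 5 mm short of the stop. I'll creep from here.

Emit:
send_rows(
  steps=[
    [0.05, 0, 0, 0, 0],
    [0.05, 0, 0, 0, 0],
    [0.05, 0, 0, 0, 0],
    [0.05, 0, 0, 0, 0],
    [0.03, 0, 0, 0, 0],
    [0.03, 0, 0, 0, 0],
  ],
)

```text
clock: 9.0
tcp_pos: [0.5664, -0.0755, 0.0353]
tcp_rot: [-3.142, -0.0, 1.696]
wrist_force: [-0.2, -0.5, -0.5]
opening: 0.0003
```

Emit:
send_rows(
  steps=[
    [0.02, 0, 0, 0, 0],
    [0.02, 0, 0, 0, 0],
    [0.02, 0, 0, 0, 0],
  ],
)

```text
clock: 9.3
tcp_pos: [0.5663, -0.0749, 0.0353]
tcp_rot: [-3.142, -0.0, 1.696]
wrist_force: [-0.2, 0.1, 0.3]
opening: 0.0
```

Emit:
send_rows(
  steps=[
    [0.02, 0, 0, 0, 0],
    [0.02, 0, 0, 0, 0],
    [0.02, 0, 0, 0, 0],
  ],
)

```text
clock: 9.6
tcp_pos: [0.5662, -0.0743, 0.0353]
tcp_rot: [-3.142, -0.0, 1.696]
wrist_force: [0.2, -1.2, -0.9]
opening: 0.0002
```

Emit:
send_rows(
  steps=[
    [0.02, 0, 0, 0, 0],
    [0.02, 0, 0, 0, 0],
    [0.02, 0, 0, 0, 0],
  ],
)

```text
clock: 9.9
tcp_pos: [0.5661, -0.0737, 0.0353]
tcp_rot: [-3.142, -0.0, 1.696]
wrist_force: [0.1, -0.0, 0.1]
opening: -0.0001
```

Emit:
send_rows(
  steps=[
    [0.02, 0, 0, 0, 0],
    [0.02, 0, 0, 0, 0],
    [0.02, 0, 0, 0, 0],
  ],
)

```text
clock: 10.2
tcp_pos: [0.5661, -0.0731, 0.0353]
tcp_rot: [3.142, 0.0, 1.696]
wrist_force: [-0.4, -0.1, -0.1]
opening: 0.0
```

Emit:
send_rows(
  steps=[
    [0.02, 0, 0, 0, 0],
    [0.02, 0, 0, 0, 0],
    [0.02, 0, 0, 0, 0],
  ],
)

```text
clock: 10.5
tcp_pos: [0.566, -0.0725, 0.0353]
tcp_rot: [3.142, -0.0, 1.696]
wrist_force: [-0.1, -0.5, -0.1]
opening: 0.0002
```

```bash
python3 cap.py 5
```

```text
10.6 [ 0.56598552 -0.072514    0.03529768] tray -0.014493925411514475 -0.06229299967971924 F tray 0.0795653678576734 0.26112068417893713 -0.8535933142989114
```

View pics/z5.png

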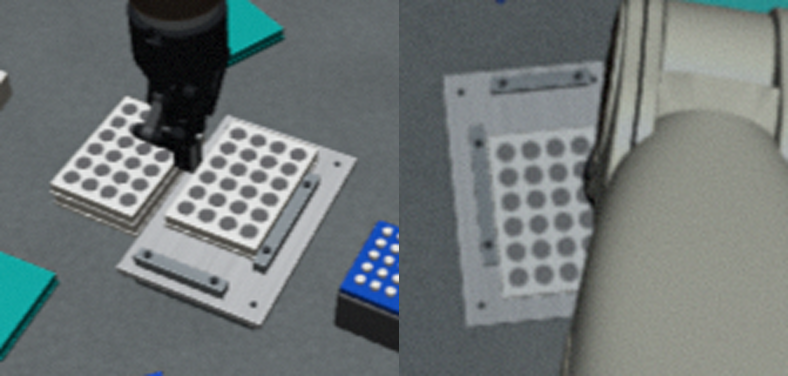

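The gap is now about 2 mm. I'll keep creeping.

Emit:
send_rows(
  steps=[
    [0.02, 0, 0, 0, 0],
    [0.02, 0, 0, 0, 0],
    [0.02, 0, 0, 0, 0],
  ],
)

```text
clock: 10.9
tcp_pos: [0.5659, -0.0719, 0.0353]
tcp_rot: [-3.142, 0.0, 1.696]
wrist_force: [-1.0, -0.5, -0.5]
opening: 0.0001
```

Emit:
send_rows(
  steps=[
    [0.02, 0, 0, 0, 0],
    [0.02, 0, 0, 0, 0],
  ],
)

```text
clock: 11.1
tcp_pos: [0.566, -0.0717, 0.0353]
tcp_rot: [3.141, 0.0, 1.696]
wrist_force: [0.1, -0.3, -1.0]
opening: 0.0001
```

Emit:
send_rows(
  steps=[
    [0.02, 0, 0, 0, 0],
    [0.02, 0, 0, 0, 0],
  ],
)

```text
clock: 11.3
tcp_pos: [0.566, -0.0716, 0.0354]
tcp_rot: [3.141, 0.001, 1.696]
wrist_force: [1.0, -0.8, -0.3]
opening: -0.0
```

Emit:
send_rows(
  steps=[
    [0.02, 0, 0, 0, 0],
    [0, 0, 0, 0, 0],
  ],
)

```text
clock: 11.5
tcp_pos: [0.566, -0.0716, 0.0354]
tcp_rot: [3.141, 0.001, 1.695]
wrist_force: [0.5, -4.1, -0.2]
opening: 0.0002
```

Emit:
send_rows(
  steps=[
    [0.02, 0, 0, 0, 0],
    [0, 0, 0, 0, 0],
  ],
)

```text
clock: 11.7
tcp_pos: [0.566, -0.0715, 0.0355]
tcp_rot: [3.141, 0.002, 1.695]
wrist_force: [1.1, -5.6, -1.0]
opening: 0.0002
```

Emit:
send_rows(
  steps=[
    [0.02, 0, 0, 0, 0],
    [0, 0, 0, 0, 0],
  ],
)

```text
clock: 11.9
tcp_pos: [0.566, -0.0715, 0.0355]
tcp_rot: [3.141, 0.002, 1.695]
wrist_force: [1.4, -6.0, 0.2]
opening: -0.0002
```

Contact is firm at about 6 N. I'll hold for more than half a second.

Emit:
send_rows(
  steps=[
    [0, 0, 0, 0, 0],
    [0, 0, 0, 0, 0],
    [0, 0, 0, 0, 0],
    [0, 0, 0, 0, 0],
  ],
)

```text
clock: 12.3
tcp_pos: [0.566, -0.0716, 0.0354]
tcp_rot: [3.141, 0.002, 1.695]
wrist_force: [2.1, -5.1, -0.9]
opening: 0.0001
```

Emit:
send_rows(
  steps=[
    [0, 0, 0, 0, 0],
    [0, 0, 0, 0, 0],
    [0, 0, 0, 0, 0],
  ],
)

```text
clock: 12.6
tcp_pos: [0.566, -0.0715, 0.0355]
tcp_rot: [3.141, 0.002, 1.695]
wrist_force: [1.2, -6.0, 0.0]
opening: 0.0001
```

```bash
python3 cap.py 6
```

```text
12.7 [ 0.56597801 -0.07153382  0.03545088] tray -0.014379182278661105 -0.06131953391939831 F tray 0.22707623108327687 -5.004899953641476 -0.03645719894749999
```

View pics/z6.png

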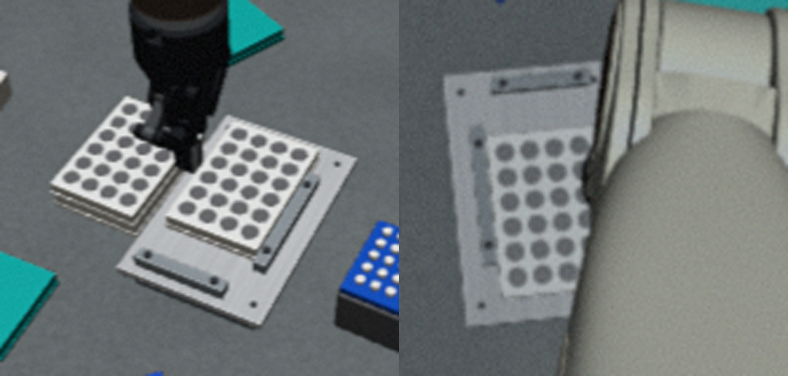

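The plate is flat against the stop at about 6 N, held for 1 s. I'll back off, lift, go round to the plate's -x side and turn by 90°.

Emit:
send_rows(
  steps=[
    [-0.1, 0, 0, 0, 0],
    [-0.4, 0, 0, 0, 0],
    [-0.8, 0, 0, 0, 0],
    [-0.4, 0, 0, 0, 0],
    [0, 0, -2.5, 0, 0],
    [0, 0, -4, 0, 0],
    [0, 0, -4, 0, 0],
    [0, 0, 0, 0, 0],
  ],
)

```text
clock: 13.5
tcp_pos: [0.572, -0.0881, 0.1468]
tcp_rot: [3.13, 0.003, 1.696]
wrist_force: [1.5, 0.1, 1.8]
opening: -0.0002
```

Emit:
send_rows(
  steps=[
    [1.75, -2.4, 0, 0, 0],
    [1.75, -2.4, 0, 0, 0],
    [1.75, -2.4, 0, 0, 0],
    [1.75, -2.4, 0, 0, 0],
    [0, 0, 0, 0, 0],
  ],
)

```text
clock: 14.0
tcp_pos: [0.4596, -0.0286, 0.1395]
tcp_rot: [-3.137, -0.002, 1.697]
wrist_force: [0.6, -0.6, -0.3]
opening: -0.0002
```

Emit:
send_rows(
  steps=[
    [0, 0, 0, 0.143, 0],
    [0, 0, 0, 0.143, 0],
    [0, 0, 0, 0.143, 0],
    [0, 0, 0, 0.143, 0],
    [0, 0, 0, 0.143, 0],
    [0, 0, 0, 0.143, 0],
    [0, 0, 0, 0.143, 0],
    [0, 0, 0, 0.143, 0],
  ],
)

```text
clock: 14.8
tcp_pos: [0.4644, -0.0302, 0.14]
tcp_rot: [-3.141, -0.0, 0.546]
wrist_force: [-0.9, 0.7, 0.3]
opening: 0.0001
```

Emit:
send_rows(
  steps=[
    [0, 0, 0, 0.143, 0],
    [0, 0, 0, 0.143, 0],
    [0, 0, 0, 0.141, 0],
    [0, 0, 0, 0, 0],
    [0, 0, 0, 0, 0],
  ],
)

```text
clock: 15.3
tcp_pos: [0.4641, -0.0301, 0.1401]
tcp_rot: [-3.141, 0.0, 0.127]
wrist_force: [-0.2, 0.7, -0.2]
opening: 0.0002
```

```bash
python3 cap.py 7;python3 - <<'E'
from h import *
print(get_obs()['tcp_rot'])
E
```

```text
15.4 [ 0.46403258 -0.03005519  0.14017004] tray -0.11035786266658726 -0.007454516251477542 F tray 0.21775686289840335 0.020828145813727175 -0.4797623180359314
[-3.14144814e+00  8.48768850e-05  1.26580057e-01]
```

View pics/z7.png

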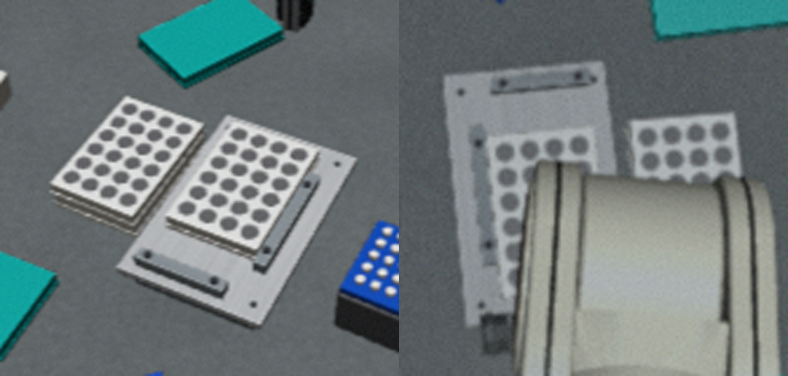

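Run:
```python
from h import *
p=get_obs()['tcp_pos']
uv=proj('top',[p,p+[0,0,.07],p+[0,0,.2]]);print(uv,(uv-[210,140])*[389/145,376/140]+[399,0])
t=cv2.imread('pics/top7.png');cv2.imwrite('pics/t7.png',cv2.resize(t[170:300,190:330],None,fx=4.5,fy=4.5))
```

```text
[[273.73008095 262.85234927]
 [276.43320007 261.14252039]
 [282.84147779 257.08903335]] [[569.97242407 329.94630946]
 [577.22424019 325.35419762]
 [594.41610248 314.46768956]]
```

View pics/t7.png

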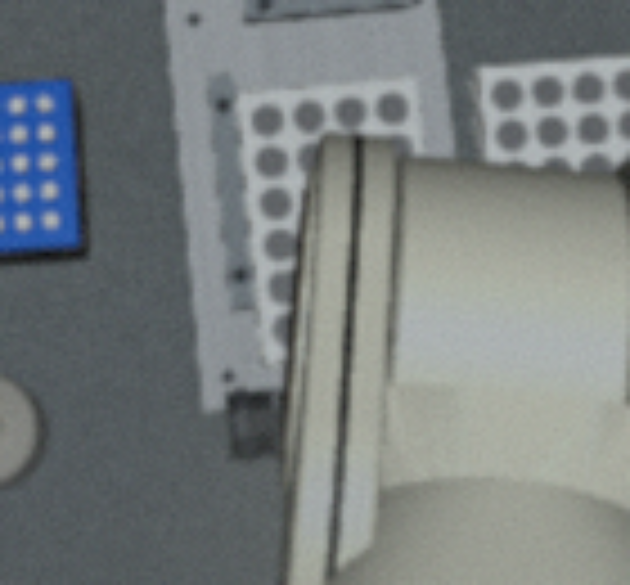

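The dark block at zoom (255,425) is the gripper's own knuckle, high above the bench. I'll descend and then approach in +x.

Emit:
send_rows(
  steps=[
    [0, 0, 3, 0, 0],
    [0, 0, 3, 0, 0],
    [0, 0, 3, 0, 0],
    [0, 0, 1.5, 0, 0],
    [0, 0, 0, 0, 0],
    [0, 0, 0, 0, 0],
  ],
)

```text
clock: 16.0
tcp_pos: [0.4641, -0.03, 0.0355]
tcp_rot: [-3.142, 0.0, 0.126]
wrist_force: [-0.7, 0.1, 0.1]
opening: -0.0003
```

Emit:
send_rows(
  steps=[
    [0.4, 0, 0, 0, 0],
    [0.4, 0, 0, 0, 0],
    [0.4, 0, 0, 0, 0],
    [0.2, 0, 0, 0, 0],
    [0.2, 0, 0, 0, 0],
    [0.2, 0, 0, 0, 0],
    [0.2, 0, 0, 0, 0],
    [0.2, 0, 0, 0, 0],
  ],
)

```text
clock: 16.8
tcp_pos: [0.4858, -0.0272, 0.0352]
tcp_rot: [3.142, 0.0, 0.125]
wrist_force: [0.1, 0.2, 0.1]
opening: 0.0002
```

```bash
python3 cap.py 8;python3 - <<'E'
from h import *
print(get_obs()['tcp_rot'])
E
```

```text
16.9 [ 0.48587508 -0.02719355  0.03523479] tray -0.08832900308629077 -0.00733841145717811 F tray 0.9085505731520034 -1.5190850394069089 -0.130988961060409
[-3.14156530e+00  8.72173651e-05  1.24833935e-01]
```

View pics/z8.png

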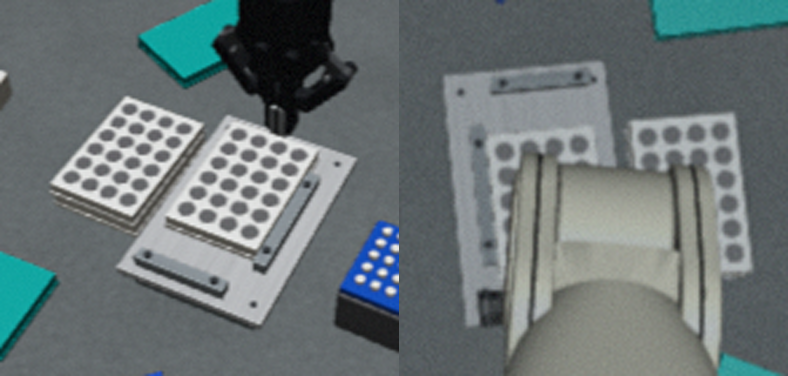

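The fingers are just behind the plate's -x edge, and the plate is still at the stop. I'll push along the stop at 3 mm per row, with a very slight drift towards the stop.

Emit:
send_rows(
  steps=[
    [0.2, 0, 0, 0, 0],
    [0.2, -0.005, 0, 0, 0],
    [0.3, -0.005, 0, 0, 0],
    [0.3, -0.005, 0, 0, 0],
    [0.3, -0.005, 0, 0, 0],
    [0.3, -0.005, 0, 0, 0],
    [0.3, -0.005, 0, 0, 0],
    [0.2, -0.005, 0, 0, 0],
  ],
)

```text
clock: 17.7
tcp_pos: [0.5069, -0.0242, 0.0353]
tcp_rot: [3.142, -0.0, 0.125]
wrist_force: [-0.9, 0.0, 0.8]
opening: -0.0001
```

```bash
python3 cap.py 9
```

```text
17.8 [ 0.50703537 -0.02414008  0.03536838] tray -0.06695312124118143 -0.0069469152418686515 F tray -0.3238273734846172 -0.29027640912702074 0.292672607033035
```

View pics/z9.png

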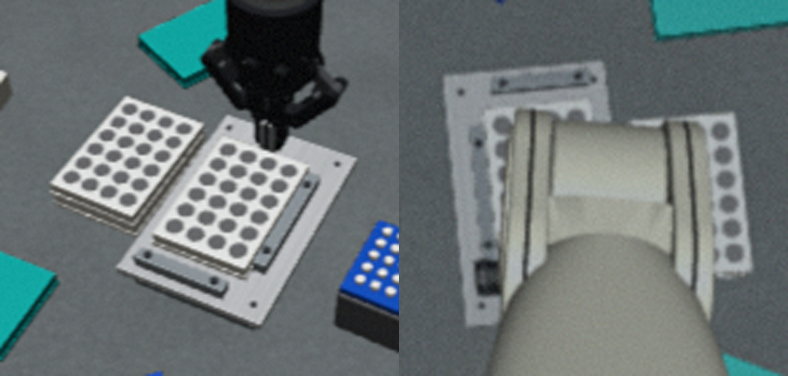

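It is sliding along the stop, still square, with about 12 mm left to the fence.

Emit:
send_rows(
  steps=[
    [0.2, -0.005, 0, 0, 0],
    [0.2, -0.005, 0, 0, 0],
    [0.1, 0, 0, 0, 0],
    [0.1, 0, 0, 0, 0],
    [0.05, 0, 0, 0, 0],
    [0.05, 0, 0, 0, 0],
    [0.05, 0, 0, 0, 0],
  ],
)

```text
clock: 18.5
tcp_pos: [0.5139, -0.0232, 0.0353]
tcp_rot: [-3.142, 0.0, 0.125]
wrist_force: [-0.4, -0.8, -0.1]
opening: -0.0004
```

Emit:
send_rows(
  steps=[
    [0.03, 0, 0, 0, 0],
    [0.03, 0, 0, 0, 0],
    [0.03, 0, 0, 0, 0],
    [0.02, 0, 0, 0, 0],
    [0.02, 0, 0, 0, 0],
  ],
)

```text
clock: 19.0
tcp_pos: [0.5152, -0.023, 0.0353]
tcp_rot: [3.142, 0.0, 0.125]
wrist_force: [-0.4, -0.4, 0.9]
opening: -0.0004
```

Emit:
send_rows(
  steps=[
    [0.02, 0, 0, 0, 0],
    [0.02, 0, 0, 0, 0],
    [0.02, 0, 0, 0, 0],
  ],
)

```text
clock: 19.3
tcp_pos: [0.5159, -0.023, 0.0353]
tcp_rot: [3.142, -0.0, 0.125]
wrist_force: [-0.5, 0.6, 1.4]
opening: 0.0001
```

Emit:
send_rows(
  steps=[
    [0.02, 0, 0, 0, 0],
    [0.02, 0, 0, 0, 0],
    [0.02, 0, 0, 0, 0],
  ],
)

```text
clock: 19.6
tcp_pos: [0.5165, -0.0229, 0.0353]
tcp_rot: [-3.142, -0.0, 0.125]
wrist_force: [0.1, 0.4, 0.4]
opening: 0.0001
```

Emit:
send_rows(
  steps=[
    [0.02, 0, 0, 0, 0],
    [0.02, 0, 0, 0, 0],
    [0.02, 0, 0, 0, 0],
  ],
)

```text
clock: 19.9
tcp_pos: [0.517, -0.0228, 0.0353]
tcp_rot: [-3.142, -0.0, 0.125]
wrist_force: [-0.5, 0.3, 0.7]
opening: -0.0001
```

Emit:
send_rows(
  steps=[
    [0.02, 0, 0, 0, 0],
    [0.02, 0, 0, 0, 0],
  ],
)

```text
clock: 20.1
tcp_pos: [0.5174, -0.0228, 0.0353]
tcp_rot: [-3.142, 0.0, 0.125]
wrist_force: [-1.2, 0.3, -0.4]
opening: -0.0003
```

Emit:
send_rows(
  steps=[
    [0.02, 0, 0, 0, 0],
    [0.02, 0, 0, 0, 0],
  ],
)

```text
clock: 20.3
tcp_pos: [0.5178, -0.0227, 0.0353]
tcp_rot: [3.142, -0.0, 0.125]
wrist_force: [-1.4, 0.7, 0.9]
opening: 0.0002
```

Emit:
send_rows(
  steps=[
    [0.02, 0, 0, 0, 0],
    [0.02, 0, 0, 0, 0],
  ],
)

```text
clock: 20.5
tcp_pos: [0.5182, -0.0227, 0.0353]
tcp_rot: [3.142, 0.0, 0.125]
wrist_force: [-1.0, 0.6, -0.4]
opening: 0.0004
```

Emit:
send_rows(
  steps=[
    [0.02, 0, 0, 0, 0],
    [0.02, 0, 0, 0, 0],
  ],
)

```text
clock: 20.7
tcp_pos: [0.5186, -0.0226, 0.0353]
tcp_rot: [-3.142, 0.0, 0.125]
wrist_force: [-0.3, 0.1, 0.5]
opening: -0.0001
```

Emit:
send_rows(
  steps=[
    [0.02, 0, 0, 0, 0],
    [0.02, 0, 0, 0, 0],
  ],
)

```text
clock: 20.9
tcp_pos: [0.519, -0.0226, 0.0353]
tcp_rot: [-3.142, 0.0, 0.125]
wrist_force: [-0.8, 0.4, 1.4]
opening: 0.0003
```

```bash
python3 cap.py 10
```

```text
21.0 [ 0.51906592 -0.02256169  0.03531616] tray -0.0548196615811179 -0.0068807488791924115 F tray 0.01472794719902387 0.2537588069503245 0.22052905561349806
```

View pics/z10.png

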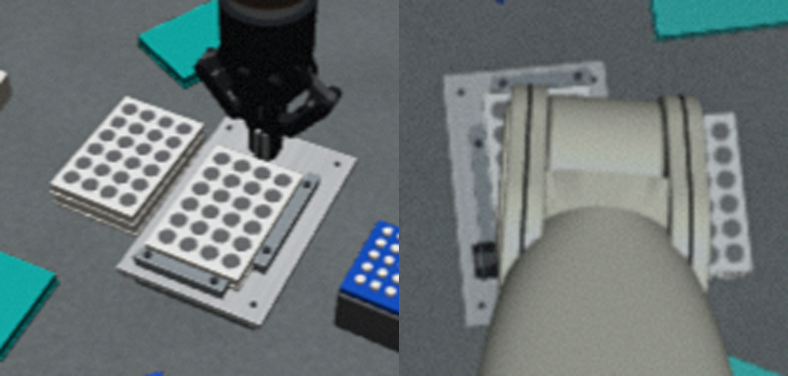

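It is close to the fence and still flush with the stop. I'll continue the creep.

Emit:
send_rows(
  steps=[
    [0.02, 0, 0, 0, 0],
    [0.02, 0, 0, 0, 0],
  ],
)

```text
clock: 21.2
tcp_pos: [0.5194, -0.0225, 0.0353]
tcp_rot: [-3.142, 0.0, 0.125]
wrist_force: [-0.5, 0.6, 0.4]
opening: 0.0002
```

Emit:
send_rows(
  steps=[
    [0.02, 0, 0, 0, 0],
    [0.02, 0, 0, 0, 0],
  ],
)

```text
clock: 21.4
tcp_pos: [0.5198, -0.0225, 0.0353]
tcp_rot: [3.142, 0.0, 0.125]
wrist_force: [-1.0, -0.0, 0.6]
opening: 0.0002
```

Emit:
send_rows(
  steps=[
    [0.02, 0, 0, 0, 0],
    [0.02, 0, 0, 0, 0],
  ],
)

```text
clock: 21.6
tcp_pos: [0.52, -0.0225, 0.0353]
tcp_rot: [3.142, 0.0, 0.125]
wrist_force: [-1.8, -0.7, 0.2]
opening: 0.0004
```

Emit:
send_rows(
  steps=[
    [0.02, 0, 0, 0, 0],
    [0.02, 0, 0, 0, 0],
  ],
)

```text
clock: 21.8
tcp_pos: [0.52, -0.0225, 0.0352]
tcp_rot: [-3.142, 0.001, 0.125]
wrist_force: [-2.0, -0.3, 2.2]
opening: 0.0003
```

Contact. I'll use single fine steps from here.

Emit:
send_rows(
  steps=[
    [0.02, 0, 0, 0, 0],
    [0, 0, 0, 0, 0],
  ],
)

```text
clock: 22.0
tcp_pos: [0.52, -0.0225, 0.0351]
tcp_rot: [3.142, 0.001, 0.125]
wrist_force: [-3.4, -0.7, 1.3]
opening: -0.0001
```

Emit:
send_rows(
  steps=[
    [0.02, 0, 0, 0, 0],
    [0, 0, 0, 0, 0],
  ],
)

```text
clock: 22.2
tcp_pos: [0.5201, -0.0225, 0.0351]
tcp_rot: [3.142, 0.002, 0.125]
wrist_force: [-5.1, -0.5, 2.7]
opening: -0.0002
```

Emit:
send_rows(
  steps=[
    [0, 0, 0, 0, 0],
    [0, 0, 0, 0, 0],
  ],
)

```text
clock: 22.4
tcp_pos: [0.5201, -0.0224, 0.0351]
tcp_rot: [-3.142, 0.002, 0.125]
wrist_force: [-5.1, -1.1, 3.3]
opening: 0.0
```

Emit:
send_rows(
  steps=[
    [0.01, 0, 0, 0, 0],
    [0, 0, 0, 0, 0],
    [0, 0, 0, 0, 0],
  ],
)

```text
clock: 22.7
tcp_pos: [0.5201, -0.0225, 0.0351]
tcp_rot: [3.142, 0.002, 0.125]
wrist_force: [-5.9, -1.0, 2.4]
opening: -0.0001
```

Emit:
send_rows(
  steps=[
    [0, 0, 0, 0, 0],
    [0, 0, 0, 0, 0],
    [0, 0, 0, 0, 0],
  ],
)

```text
clock: 23.0
tcp_pos: [0.5201, -0.0224, 0.0351]
tcp_rot: [-3.142, 0.002, 0.125]
wrist_force: [-5.3, -1.0, 3.2]
opening: 0.0001
```

Emit:
send_rows(
  steps=[
    [0, 0, 0, 0, 0],
    [0, 0, 0, 0, 0],
  ],
)

```text
clock: 23.2
tcp_pos: [0.5201, -0.0224, 0.0351]
tcp_rot: [-3.142, 0.002, 0.125]
wrist_force: [-5.2, -1.4, 1.9]
opening: 0.0001
```

```bash
python3 cap.py 11
python3 - <<'E'
import cv2
t=cv2.imread('pics/scene11.png');cv2.imwrite('pics/s11z.png',cv2.resize(t[140:240,200:320],None,fx=6,fy=6,interpolation=cv2.INTER_CUBIC))
E
```

```text
23.3 [ 0.520083   -0.02243399  0.03509095] tray -0.05379459449119816 -0.006880845268022958 F tray -4.265337525771771 -0.40764393030950946 3.651380074551478
```

View pics/s11z.png

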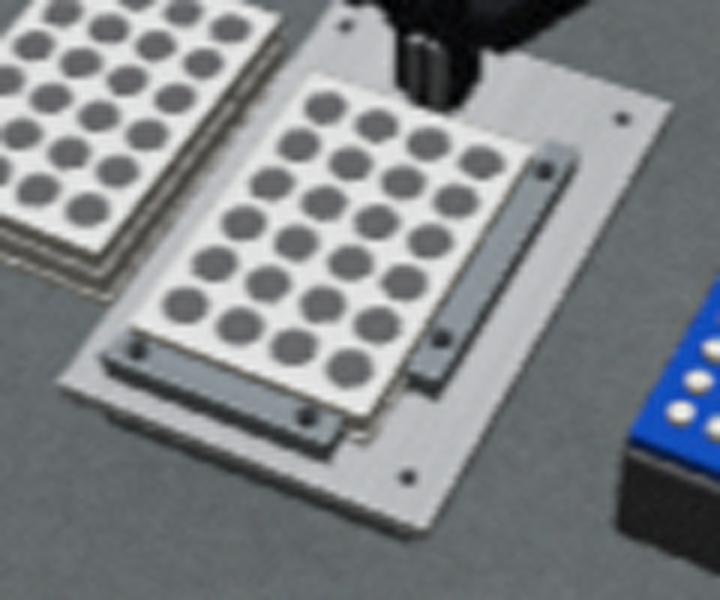

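The plate is flush against both bars, with about 5.5 N held for roughly 1 s. I'll retreat gently along -x, then lift.

Emit:
send_rows(
  steps=[
    [-0.05, 0, 0, 0, 0],
    [-0.1, 0, 0, 0, 0],
    [-0.3, 0, 0, 0, 0],
    [-0.8, 0, 0, 0, 0],
    [-1, 0, 0, 0, 0],
    [-1, 0, 0, 0, 0],
    [-0.5, 0, 0, 0, 0],
    [0, 0, 0, 0, 0],
  ],
)

```text
clock: 24.1
tcp_pos: [0.4827, -0.0271, 0.0354]
tcp_rot: [-3.141, 0.001, 0.125]
wrist_force: [-0.5, 0.5, -0.5]
opening: 0.0002
```

Emit:
send_rows(
  steps=[
    [0, 0, -3, 0, 0],
    [0, 0, -4, 0, 0],
    [0, 0, -4, 0, 0],
    [0, 0, -4, 0, 0],
    [-3, 0, -3, 0, 0],
    [-4, 0, 0, 0, 0],
    [0, 0, 0, 0, 0],
    [0, 0, 0, 0, 0],
  ],
)

```text
clock: 24.9
tcp_pos: [0.4143, -0.0358, 0.2158]
tcp_rot: [3.141, -0.002, 0.124]
wrist_force: [0.5, -0.4, 0.2]
opening: -0.0003
```

Emit:
send_rows(
  steps=[
    [0, -4, 0, 0, 0],
    [0, -4.5, 0, 0, 0],
    [0, -4.5, 0, 0, 0],
    [0, -4.5, 0, 0, 0],
    [0, -4.5, 0, 0, 0],
    [0, -4, 0, 0, 0],
    [0, 0, 0, 0, 0],
    [0, 0, 0, 0, 0],
  ],
)

```text
clock: 25.7
tcp_pos: [0.3947, 0.122, 0.2205]
tcp_rot: [-3.061, 0.001, 0.242]
wrist_force: [0.5, -0.1, -0.5]
opening: 0.0001
```

```bash
python3 cap.py 12
python3 - <<'E'
import cv2,numpy as np
t=cv2.imread('pics/scene12.png');a=cv2.resize(t[140:240,200:310],(396,360),interpolation=cv2.INTER_CUBIC)
t=cv2.imread('pics/top12.png');b=cv2.resize(t[145:275,210:350],(388,360),interpolation=cv2.INTER_CUBIC)
cv2.imwrite('pics/z12b.png',np.hstack([a,b]))
E
```

```text
25.8 [0.39445325 0.12154796 0.22045904] tray -0.16049322824328907 0.15164056441841406 F tray -0.07322872090748557 -0.5018392313417408 0.532288644299989
```

View pics/z12b.png

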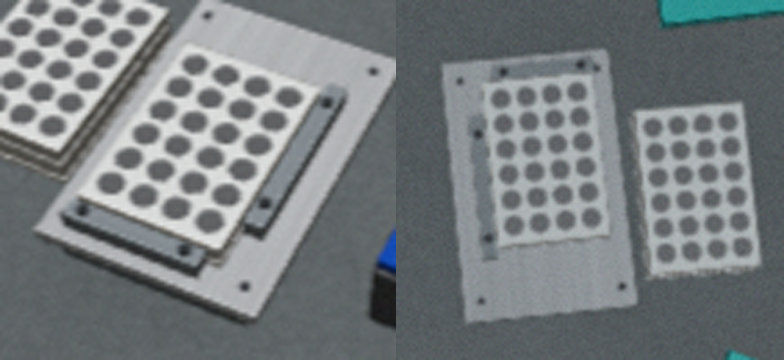

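Emit:
send_rows(
  steps=[
    [0, 0, 0, 0, 0],
    [0, 0, 0, 0, 0],
    [0, 0, 0, 0, 0],
  ],
)

```text
clock: 26.1
tcp_pos: [0.3943, 0.1216, 0.2206]
tcp_rot: [-3.061, 0.001, 0.241]
wrist_force: [0.1, -0.3, -0.1]
opening: -0.0001
```

Run:
```python
from h import *
O=np.array([.5726,-.0089]);c,s=np.cos(.125),np.sin(.125)
t=cv2.imread('pics/top12.png'); g=cv2.cvtColor(t,cv2.COLOR_BGR2GRAY)
# wells: dark blobs inside each plate
for name,(x0,x1,y0,y1),z in(('top',(238,290,170,236),.043),('mid',(294,350,178,250),.030)):
    m=np.zeros_like(g); m[y0:y1,x0:x1]=(g[y0:y1,x0:x1]>168)*255
    m=cv2.morphologyEx(m,cv2.MORPH_CLOSE,np.ones((9,9),np.uint8))
    cs,_=cv2.findContours(m,cv2.RETR_EXTERNAL,cv2.CHAIN_APPROX_NONE);k=max(cs,key=cv2.contourArea)
    P=ray('top',k.reshape(-1,2).astype(float),z)[:,:2].astype(np.float32)
    r=cv2.minAreaRect(P*1000); print(name,r, (np.array(r[0])/1000-O)@np.array([[c,-s],[s,c]]))
def well(fn,box,z):
    g=cv2.cvtColor(cv2.imread(fn),cv2.COLOR_BGR2GRAY);x0,x1,y0,y1=box
    sub=cv2.resize(g[y0:y1,x0:x1],None,fx=4,fy=4,interpolation=cv2.INTER_CUBIC)
    m=((sub<138)*255).astype(np.uint8); n,l,st,ce=cv2.connectedComponentsWithStats(m)
    C=np.array([ce[i] for i in range(1,n) if 200<st[i,4]<650 and .75<st[i,2]/st[i,3]<1.33]); uv=(C+.5)/4-.5+[x0,y0]
    P=ray('top',uv,z)[:,:2]; r=cv2.minAreaRect((P*1000).astype(np.float32)); d=P-P.mean(0)
    print(fn,len(P),'mean',P.mean(0),'tray',(P.mean(0)-O)@np.array([[c,-s],[s,c]]),'yaw',r[2],r[1])
well('pics/top0.png',(294,350,178,250),.045)
well('pics/top12.png',(294,350,178,250),.030)
well('pics/top12.png',(240,290,172,236),.043)
o=get_obs();print(o['clock'],o['tcp_pos'],o['wrist_force'],o['joint_vel'].round(3))
```

```text
top ((594.6707763671875, -13.242706298828125), (124.06336975097656, 82.97569274902344), 7.523976802825928) [ 0.02135715 -0.00706049]
mid ((577.27392578125, -129.8292236328125), (124.27103424072266, 81.3124008178711), 6.191934585571289) [-0.01043936 -0.12056841]
pics/top0.png 24 mean [ 0.57462952 -0.12968335] tray [-0.01304495 -0.12009399] yaw 5.891661167144775 (97.62885284423828, 58.63267135620117)
pics/top12.png 24 mean [ 0.57770267 -0.13019437] tray [-0.01005949 -0.12098417] yaw 6.1949334144592285 (97.59658813476562, 58.62088394165039)
pics/top12.png 24 mean [ 0.59473433 -0.01309981] tray [ 0.02143802 -0.00692664] yaw 7.293681621551514 (97.59834289550781, 58.51388931274414)
26.1 [0.39428549 0.12163115 0.22064652] [ 0.12906153 -0.25359782 -0.11444005] [ 0.002 -0.     0.     0.001  0.     0.002]
```

Run:
```python
from cell import *
print(close_job())
```

```text
the job is handed in; nothing more can be done
None
```

I slid the top plate off the stack with closed fingers and pressed it home against the end stop, then along the stop against the side fence. I then moved the arm clear and handed the job in at about 26 s; the hand-in gives no verdict.

- **Pushes:** The highest horizontal wrist force I read was about 6 N, at both the stop and the fence. Each push was held for about 1 s. The fence push also showed an unexplained upward force of 2–3.5 N on the tool, which was gone after I backed off.
- **Plate position:** The last pictures show the plate flat and flush with both bars. Its centre is at tray (21.4, -6.9) mm. From the bar faces I measured, I expected about (21, -6), which is within the roughly 2 mm the cameras allow. Its yaw is 0.127 rad against 0.125 for the tray.
- **Lower plates:** The middle plate measured about 3 mm from where the top plate first stood. I never saw its own start, so this could be an original offset in the stack, camera error or a small shift. It is inside the 6 mm limit. I did not measure the bottom plate separately.
- **Bystanders:** The robot never went near them. I did not re-measure their positions at the end.
- **Arm:** On the retreat the tool drifted slightly off vertical (about 0.08 rad) and was slightly turned, high up and clear of everything.

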